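Time the mandrel carousel's index wheel and lock it

TASK

Turn the slotted index wheel until the line engraved across its rim faces the fixed pointer, then push the lock bolt fully home into the rim slot that then stands in front of it, so that the wheel is locked there. Let go of everything, and leave the bottle, the mandrel and the wrench where they are.

Things in the scene. Friction and masses are not known exactly. Their poses are not given: they have to be found in the camera images.
- stand: Fixed grey base plate, 245 x 285 mm, top 16 mm above the table; it carries wheel, pointer and bolt guide. Origin on the wheel's vertical axis at table height; +x points from the axis to the pointer, -y to the lock bolt, z up. The bolt guide is a dark block 34 mm wide, up to 56 mm high, 97 to 123 mm from the axis
- wheel_center (a point): On the index wheel's axis, level with its rim's top (58 mm above the table). Flat-lying dished aluminium wheel, 180 mm across; its upstanding rim, radius 78 to 90 mm, can be pinched from above, one finger inside, one outside: inside it is free down to the cream web 32 mm above the table, outside to 18 mm. Low hub of radius 24 mm. Six equal slots, 11 mm wide, narrowing inwards, cut through the rim
- wheel (a joint): Turn of the index wheel in rad, positive counter-clockwise from above; 0 (or any whole turn, 2 pi) when the mark faces the pointer. No end stops, turns both ways with a bearing drag of about 0.15 N m (2 N at the rim) and stays where it is left
- mark (a point): Outer end of the engraved mark, on the top outer edge of the rim (radius 90 mm). The mark is a dark engraved radial line, 6 mm wide, across the rim's top and on over the web; it lies halfway between two slots, so slots lie 30, 90 and 150 degrees to either side of it
- pointer_tip (a point): Tip of the fixed pointer, a level steel cone on a post 22 mm wide, up to 64 mm high, 109 to 125 mm from the wheel's axis. The tip points at the axis, 94 mm from it (4 mm outside the rim); the point is 58 mm above the table, level with the rim's top
- lock_bolt (a joint): Travel of the lock bolt in m: 0 drawn back (as it starts), 0.014 home. Slides along the base's +y towards the wheel's axis with 2 N of drag, stays where left. Its rounded nose, 7 mm wide, meets the rim after 4 mm and stops there unless a slot is before it to within about 4 mm; entering, it centres the slot. With the mark at the pointer a slot faces it; any slot lets it in: only the mark tells the right one
- knob_top (a point): Centre of the top of the lock bolt's upright knob, 84 mm above the table: a black cylinder 18 mm across, free to pinch from above or push from its outer side; its steel foot begins 45 mm above the table. 152 mm from the wheel's axis with the bolt drawn back, 138 mm when home, on the base's -y side
- bottle: White plastic bottle with a blue cap, 66 mm across, 170 mm high, standing; origin at the centre of its underside. Bystander
- mandrel: Loose chrome mandrel standing on its 48 mm foot, 185 mm high; origin at the centre of its underside. Bystander
- wrench: Steel open-ended wrench lying on the table; origin at the middle of its underside. Bystander

How it is judged:
By the outcome, as a careful person would: the job done as asked, in the order asked, and still so for the second after the job is handed in, with the robot touching nothing.
It also fails if it takes over 67 s, if anything falls off the work surface, if the arm or the gripper's body presses on something with over 40 N, if the wrist force passes 120 N, or if a joint passes its speed limit or range.

ROBOT

A 6-joint arm with a two-finger parallel gripper is mounted at the origin on the work surface. World frame = base frame: x ahead of the robot, y to its left, z up, the work surface at z = 0. Lengths are in m, angles in degrees, forces in N, time in s.
With the tool pointing down it reaches from about 0.35 to 0.975 m from the base axis. Payload 17.4 kg.
Tool frame: the origin (TCP) lies at the very end of the fingers, on their centre line; the grasp point (between the pads) lies 19 mm behind it; z points along the fingers, y is the line along which they close (so a half turn about z gives the same grasp; the last joint's range is limited). The gripper opens to 85 mm and grips with 20 to 120 N. Pads are 22 mm wide; open, the fingers measure 114 mm over their backs; the gripper's body (76 mm by 85 mm) begins 54 mm behind the grasp point. The pads swing forward as they close: fully open they stand 13 mm farther back than shut.
Start: joints at [-68.457, 6.646, 82.598, -0, 90.757, -2.166], TCP at [0.271, -0.618, 0.231] pointing down, gripper open.
Joint ranges: [-162.19, 162.19], [-47.58, 125.68], [4.15, 143.07], [-65.23, 245.23], [0.69, 171.88], [-170.13, 170.13]. Speed limits (degrees/s): [108.29, 108.29, 127.2, 180, 180, 180].

INTERFACE

Orientations are given as a 3x3 rotation matrix whose columns are the frame's x, y, z axes.
In Python, from station import arm gives the robot as it stands.
- The arm moves only by the tool drive_tool, never from a script. Its argument "deltas" is a list of rows, each a list of 2 entries, a list of its own where there are three numbers: the shift along the tool's x, y, z each as a share of 0.1 m, from -1 to 1, then the turn, a rotation vector about the tool's x, y, z each as a share of 180 degrees, from -1 to 1. A call has 1 to 20 rows; each row is the pose to reach, as a shift and turn from the pose commanded when the call began, along the tool's axes at that moment, turning the shorter way round; what a row does not reach only later rows make up. A row lasts 1/12 s, in which the tool goes at most 41.7 mm and 7.16 degrees, less where a joint would pass 70% of its speed; a pose out of reach is approached as far as the arm can. A call with a number of a shift or a turn outside -1 to 1 is refused whole. A call with a gripper value outside its range is refused whole. "jaw" is the opening, from -1 (shut) to 1 (fully open), so that 0 is half open, set as the call begins (left out, the last holds). The fingers move at their own pace and stop on an object; "squeeze" is the grip in N (left out, the last holds). Time passes only in rows, so rows that repeat a pose let the fingers close. It gives the time, the measured TCP pose, the force, the opening and the grip force at its end, in the units of the state.
- arm.observe(): the state, without advancing time (a new reading comes with each control period).
- arm.read_camera(name): name is "scene" or "top" or "wrist"; returns the picture (400x640x3 uint8, red, green, blue); there is no depth.
- arm.camera_info(name): a dict with "fx", "fy", "cx", "cy" (pixels), "k1" (the pictures are not rectified: a ray, as slopes to the right and down, at radius r is drawn at 1 + k1 r^2 times it, then the intrinsics apply), "T" (4x4, takes a point from camera to world coordinates); the wrist camera has in their place "hand_eye" (4x4, takes a point from camera to tool coordinates, whose origin is the TCP and whose axes are the flange's). Camera axes: x right, y down, z forward; pixel columns grow to the right and rows downward; lengths in m; the calibration is good to about 2 mm. A picture is of the moment at which its call begins: read the wrist's pose just before it. camera_info takes no time and is no camera call.
- arm.job_done(): hands the job in; it is judged then, once.
The state is a dict: "t": time; "q": joint angles; "joint_velocities": joint speeds; "joint_torque": joint torques, N m; "tcp_pos": TCP position; "ee_rot": TCP orientation; "ft_force": force on the tool from outside, world axes, zero at the start; "torque": the same for the moment, N m; "gripper_width": finger opening in m; "grasp_force": force on a finger pad.
Only numpy, scipy, OpenCV 4.12 (cv2) and the standard library are available. Lean on these libraries where they do the work, as an engineer would, in place of code of your own. Each camera call takes 0.05 s, during which the arm holds its last target. There are 200 camera calls.

## Working session

There is one attempt and no reset: what is moved stays moved. The work goes in short steps, Python scripts to look and compute and a tool call to move; the robot and the scene stay as the last step left them, time stands still between calls to the robot, and variables do not carry over. Pictures are saved under pics/ and viewed, at most 10 in all, crops included, and the job is handed in when it is done.

Besides the shell and the picture viewer there is one more tool, called after "Request:" as name([rows], argument=value, ...), one row to a line, values as JSON. drive_tool: Moves the arm, as the interface text tells. Shift numbers are shares of 0.1 m and turn numbers shares of 180 degrees, none past 1 either way. Its arguments: {"type":"object","properties":{"deltas":{"type":"array","items":{"type":"array"}},"jaw":{"type":"number"},"squeeze":{"type":"number"}},"required":["deltas"]}

```bash
mkdir -p pics; ls
cat > h.py <<'E'
import numpy as np, cv2
from station import arm
def ray(name,uv,info=None,st=None):
    i=info or arm.camera_info(name)
    d=np.array([(uv[0]-i['cx'])/i['fx'],(uv[1]-i['cy'])/i['fy']])
    s=d.copy()
    for _ in range(20): s=d/(1+i['k1']*(s@s))
    if 'T' in i: T=np.array(i['T'])
    else:
        B=np.eye(4);B[:3,:3]=st['ee_rot'];B[:3,3]=st['tcp_pos'];T=B@np.array(i['hand_eye'])
    v=T[:3,:3]@np.r_[s,1]
    return T[:3,3],v/np.linalg.norm(v)
def plane(name,uv,z,st=None):
    o,v=ray(name,uv,st=st); return o+v*(z-o[2])/v[2]
def tri(a,b):
    (o,v),(p,w)=a,b
    t=np.linalg.lstsq(np.c_[v,-w],p-o,rcond=None)[0]
    x,y=o+v*t[0],p+w*t[1]
    return (x+y)/2,np.linalg.norm(x-y)
def save(name,fn):
    im=arm.read_camera(name); cv2.imwrite('pics/'+fn,im[:,:,::-1]); return im
E
python3 - <<'E'
from h import *
s=arm.observe();print(s['t'],s['tcp_pos'],s['ee_rot'])
a=save('top','top0.png');b=save('scene','scene0.png')
for n in('top','scene','wrist'):print(arm.camera_info(n))
E
```

```text
pics
0.0 [ 0.2713157  -0.61786559  0.23054246] [[ 9.15616711e-01  4.02052052e-01 -4.31036090e-04]
 [ 4.02052281e-01 -9.15616066e-01  1.08792156e-03]
 [ 4.27375258e-05 -1.16941820e-03 -9.99999315e-01]]
{'fx': 400.8234151471435, 'fy': 400.8234151471435, 'cx': 322.4958408214832, 'cy': 198.55832938215065, 'k1': -0.0786485089922175, 'T': array([[ 1.20947804e-02, -9.86680707e-01,  1.62218678e-01,
         3.74509312e-01],
       [-9.99926852e-01, -1.19485669e-02,  1.87694328e-03,
        -1.52309129e-02],
       [ 8.63370123e-05, -1.62229514e-01, -9.86753048e-01,
         1.07519884e+00],
       [ 0.00000000e+00,  0.00000000e+00,  0.00000000e+00,
         1.00000000e+00]])}
{'fx': 465.28762792423015, 'fy': 465.28762792423015, 'cx': 320.7084600359163, 'cy': 196.71504536170258, 'k1': -0.13675408642751155, 'T': array([[ 0.2517569 ,  0.66727271, -0.70097474,  1.51797014],
       [ 0.96778639, -0.1756934 ,  0.18033673, -0.25098009],
       [-0.00282286, -0.72379483, -0.69000948,  1.0639253 ],
       [ 0.        ,  0.        ,  0.        ,  1.        ]])}
{'fx': 310.48110701550684, 'fy': 310.48110701550684, 'cx': 320.94200146763916, 'cy': 199.98375178402134, 'k1': -0.019327634959518218, 'hand_eye': array([[-7.38365045e-04, -9.64793694e-01, -2.63006811e-01,
         6.64094426e-02],
       [ 9.99999670e-01, -8.01491554e-04,  1.32731149e-04,
         3.58971104e-04],
       [-3.38855913e-04, -2.63006626e-01,  9.64793967e-01,
        -1.41514196e-01],
       [ 0.00000000e+00,  0.00000000e+00,  0.00000000e+00,
         1.00000000e+00]])}
```

View pics/top0.png

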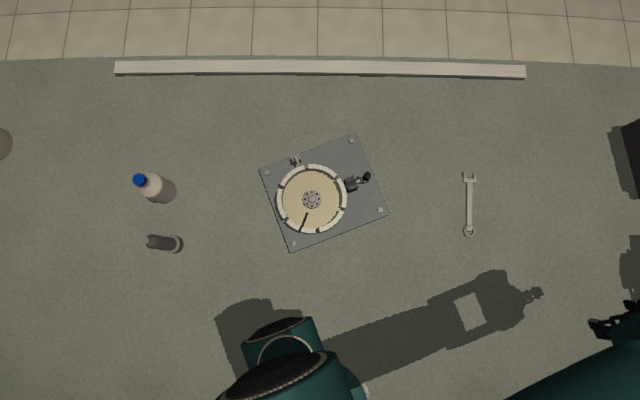

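View pics/scene0.png

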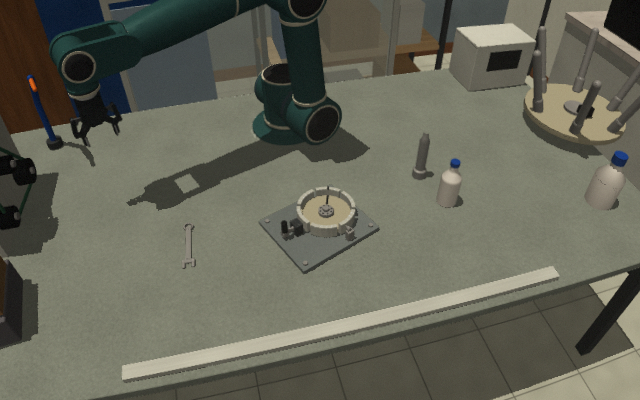

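The top view shows the wheel hub at about (312,199), pointer at (295,160), knob at (367,177) and the mark running from the hub towards (304,228). The scene view shows the hub at (326,211), with the knob at (285,227). The wheel needs about 140° clockwise.

Run:
```python
from h import *
print('hub',tri(ray('top',(312,199)),ray('scene',(326,210))))
print('knob',tri(ray('top',(367,176)),ray('scene',(284,222))))
for n,uv,z in(('hub',(312,199),.05),('ptr',(295,161),.06),('knob',(367,176),.084),('mark',(304,229),.058)):print(n,plane('top',uv,z))
```

```text
hub (array([0.54287273, 0.01529978, 0.04356383]), np.float64(0.0024751927940392677))
knob (array([ 0.59703562, -0.12476904,  0.08316219]), np.float64(0.001371074874836099))
hub [0.54155897 0.01390556 0.05      ]
ptr [0.63986185 0.05965351 0.06      ]
knob [ 0.596719   -0.12535077  0.084     ]
mark [0.46275808 0.03276256 0.058     ]
```

Request:
drive_tool([
  [[1,-1,0],[0,0,0]],
  [[1,-1,0],[0,0,0]],
  [[1,-1,0],[0,0,0]],
  [[1,-1,0],[0,0,0]],
])

```text
t: 0.43
tcp_pos: [0.3239, -0.4828, 0.2312]
ee_rot: [[0.915, 0.403, 0.0], [0.403, -0.915, 0.001], [0.001, -0.001, -1.0]]
ft_force: [-0.5, 0.1, 0.4]
gripper_width: 0.0853
grasp_force: 0.0
```

Request:
drive_tool([
  [[1,-1,0],[0,0,0]],
  [[1,-1,0],[0,0,0]],
  [[1,-1,0],[0,0,0]],
  [[1,-1,0],[0,0,0]],
])

```text
t: 0.77
tcp_pos: [0.3751, -0.351, 0.2314]
ee_rot: [[0.915, 0.404, 0.001], [0.404, -0.915, 0.0], [0.001, -0.0, -1.0]]
ft_force: [-0.8, -0.1, 0.0]
gripper_width: 0.0855
grasp_force: 0.0
```

Request:
drive_tool([
  [[1,-1,0],[0,0,0]],
  [[1,-1,0],[0,0,0]],
  [[1,-1,0],[0,0,0]],
  [[1,-1,0],[0,0,0]],
])

```text
t: 1.1
tcp_pos: [0.4263, -0.2192, 0.2314]
ee_rot: [[0.915, 0.404, 0.001], [0.404, -0.915, 0.001], [0.001, -0.0, -1.0]]
ft_force: [-0.6, -0.9, 0.1]
gripper_width: 0.0856
grasp_force: 0.0
```

Request:
drive_tool([
  [[1,-1,0],[0,0,0]],
  [[1,-1,0],[0,0,0]],
  [[1,-1,0],[0,0,0]],
  [[1,-1,0],[0,0,0]],
])

```text
t: 1.43
tcp_pos: [0.4777, -0.0873, 0.2312]
ee_rot: [[0.915, 0.404, 0.0], [0.404, -0.915, 0.001], [0.001, -0.001, -1.0]]
ft_force: [0.4, -1.0, 0.5]
gripper_width: 0.0854
grasp_force: 0.0
```

Request:
drive_tool([
  [[1,-0.7,0.3],[0,0,-0.6]],
  [[1,-0.7,0.3],[0,0,-0.6]],
  [[1,-0.7,0.3],[0,0,-0.6]],
  [[1,-0.7,0.3],[0,0,-0.6]],
  [[1,-0.7,0.3],[0,0,-0.6]],
  [[1,-0.7,0.3],[0,0,-0.6]],
  [[1,-0.7,0.3],[0,0,-0.6]],
  [[1,-0.7,0.3],[0,0,-0.6]],
  [[1,-0.7,0.3],[0,0,-0.6]],
  [[1,-0.7,0.3],[0,0,-0.6]],
  [[1,-0.7,0.3],[0,0,-0.6]],
  [[1,-0.7,0.3],[0,0,-0.6]],
  [[1,-0.7,0.3],[0,0,-0.6]],
  [[1,-0.7,0.3],[0,0,-0.6]],
  [[1,-0.7,0.3],[0,0,-0.6]],
  [[1,-0.7,0.3],[0,0,-0.6]],
  [[1,-0.7,0.3],[0,0,-0.6]],
  [[1,-0.7,0.3],[0,0,-0.6]],
])

```text
t: 2.93
tcp_pos: [0.5402, 0.0133, 0.2012]
ee_rot: [[-0.662, 0.749, -0.0], [0.749, 0.662, -0.0], [0.0, -0.0, -1.0]]
ft_force: [-0.8, 1.0, 0.1]
gripper_width: 0.0853
grasp_force: 0.0
```

Run:
```python
from h import *
s=arm.observe();print(s['t'],s['tcp_pos'],s['ee_rot'],s['q'])
save('wrist','w1.png')
np.savez('w1.npz',p=s['tcp_pos'],R=s['ee_rot'])
```

```text
2.9333 [0.54020805 0.01329269 0.20115914] [[-6.62167378e-01  7.49355922e-01 -2.54942794e-04]
 [ 7.49355947e-01  6.62167399e-01 -7.44260239e-07]
 [ 1.68257091e-04 -1.91535724e-04 -9.99999968e-01]] [-1.29500759e+00 -9.73869222e+00  1.01443349e+02 -3.72919046e-04
  8.83099452e+01 -4.27603778e+01]
```

View pics/w1.png

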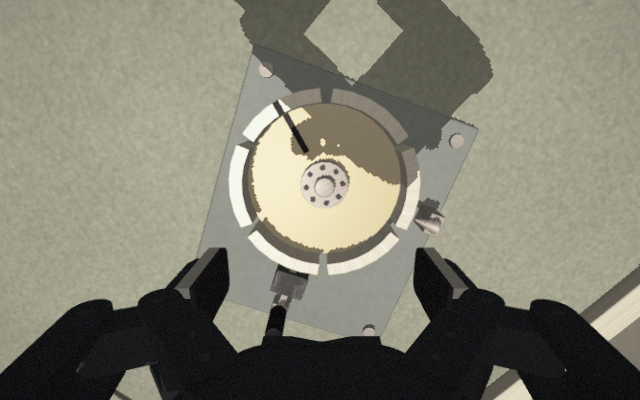

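The wrist view shows the hub at (325,186), the mark from (277,103) to (307,152), the pointer on the right with its tip near (416,218), and the knob at about (277,318). I'll enlarge the wheel to pick rim points.

Run:
```python
import cv2
im=cv2.imread('pics/w1.png')[75:285,210:460]
cv2.imwrite('pics/w1c.png',cv2.resize(im,None,fx=2.8,fy=2.8,interpolation=cv2.INTER_CUBIC))
```

```text
(no output)
```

View pics/w1c.png

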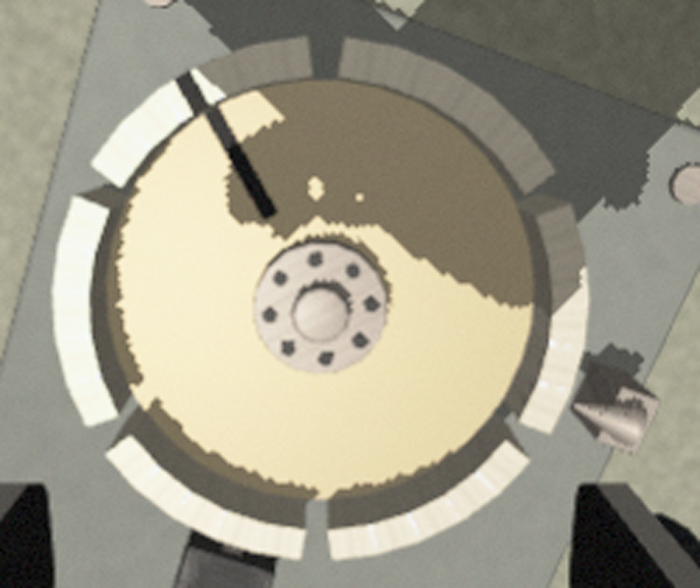

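The crop shows the six rim segments' outer corners, the mark's outer end at (182,76), and the pointer tip at (573,406).

```bash
cat > circ.py <<'E'
from h import *
def fitc(P):
    A=np.c_[2*P,np.ones(len(P))];x=np.linalg.lstsq(A,(P**2).sum(1),rcond=None)[0]
    return x[:2],np.sqrt(x[2]+x[:2]@x[:2])
E
python3 - <<'E'
from circ import *
d=np.load('w1.npz');st=dict(tcp_pos=d['p'],ee_rot=d['R'])
f=lambda c:(210+(c[0]+.5)/2.8-.5,75+(c[1]+.5)/2.8-.5)
g=lambda c,z=.058:plane('wrist',f(c),z,st)[:2]
pts=[(308,37),(343,38),(92,163),(72,197),(53,300),(86,426),(108,452),(302,560),(332,560),(529,460),(553,432),(588,300),(572,205),(553,173)]
P=np.array([g(p) for p in pts]);c,r=fitc(P);print('c',c,'r',r,np.round(1e3*(np.linalg.norm(P-c,axis=1)-r),1))
an=lambda p:np.degrees(np.arctan2(*(p-c)[::-1]))
print('hub tri',tri(ray('wrist',f((321,310)),st=st),ray('top',(312,199))))
print('mark',g((182,76)),an(g((182,76))),'ptr',g((573,406)),an(g((573,406))))
for a,b in(((308,37),(343,38)),((92,163),(72,197)),((86,426),(108,452)),((302,560),(332,560)),((529,460),(553,432)),((572,205),(553,173))):
  print('slot',an((g(a)+g(b))/2))
k,e=tri(ray('wrist',(277,310),st=st),ray('top',(367,176)));print('knob',k,e,an(k[:2]))
# rim height by triangulating mark end/top view
print('mark tri',tri(ray('wrist',f((182,76)),st=st),ray('top',(304,229))))
E
```

```text
c [0.54269397 0.01473536] r 0.08983343204197455 [ 0.1 -0.1  0.   0.7  0.   0.3 -1.3  0.3  0.2 -0.5  0.8 -0.1  0.3 -0.8]
hub tri (array([0.54343181, 0.0142066 , 0.03928457]), np.float64(0.0002504733045309759))
mark [0.45818269 0.04453088] 160.5792542660893 ptr [0.62861782 0.0494924 ] 22.023818243364058
slot 130.63581421577922
slot -169.4610677252941
slot -109.76719356955054
slot -49.28187617746066
slot 10.899207915226357
slot 70.41326676388937
knob [ 0.6044609  -0.13163284  0.03357079] 0.007118283002067102 -67.12040668184433
mark tri (array([0.46035576, 0.03860455, 0.05294149]), np.float64(0.012564895962930615))
```

Request:
drive_tool([
  [[-0.006,-0.812,0.2],[0,0,0]],
  [[-0.006,-0.812,0.6],[0,0,0]],
  [[-0.006,-0.812,0.95],[0,0,0]],
  [[-0.006,-0.812,0.95],[0,0,0]],
  [[-0.006,-0.812,0.95],[0,0,0]],
  [[-0.006,-0.812,0.95],[0,0,0]],
], jaw=0, squeeze=30)

```text
t: 3.48
tcp_pos: [0.4806, -0.0409, 0.1074]
ee_rot: [[-0.664, 0.747, 0.0], [0.747, 0.664, 0.0], [-0.0, 0.0, -1.0]]
ft_force: [0.7, 0.2, 2.2]
gripper_width: 0.0429
grasp_force: 0.0
```

Request:
drive_tool([
  [[0,0,0.2],[0,0,0]],
  [[0,0,0.4],[0,0,0]],
  [[0,0,0.55],[0,0,0]],
  [[0,0,0.69],[0,0,0]],
  [[0,0,0.69],[0,0,0]],
  [[0,0,0.69],[0,0,0]],
])

```text
t: 3.98
tcp_pos: [0.4813, -0.0407, 0.039]
ee_rot: [[-0.666, 0.746, 0.001], [0.746, 0.666, -0.0], [-0.001, 0.001, -1.0]]
ft_force: [0.3, 0.0, 0.5]
gripper_width: 0.0425
grasp_force: 0.0
```

Request:
drive_tool([
  [[0,0,0],[0,0,0]],
  [[0,0,0],[0,0,0]],
  [[0,0,0],[0,0,0]],
  [[0,0,0],[0,0,0]],
  [[0,0,0],[0,0,0]],
  [[0,0,0],[0,0,0]],
  [[0,0,0],[0,0,0]],
  [[0,0,0],[0,0,0]],
  [[0,0,0],[0,0,0]],
  [[0,0,0],[0,0,0]],
  [[0,0,0],[0,0,0]],
  [[0,0,0],[0,0,0]],
], jaw=-1, squeeze=40)

```text
t: 4.98
tcp_pos: [0.4806, -0.0414, 0.0389]
ee_rot: [[-0.665, 0.746, 0.002], [0.746, 0.665, -0.001], [-0.002, 0.001, -1.0]]
ft_force: [-4.5, -1.4, 8.5]
gripper_width: 0.0114
grasp_force: 38.9
```

Run:
```python
from h import *
s=arm.observe();p=s['tcp_pos'];R=np.array(s['ee_rot']);print(s['t'],p,np.degrees(np.arctan2(R[1,0],R[0,0])),s['ft_force'],s['gripper_width'],s['grasp_force'])
c=np.array([.5427,.0147]);d=p[:2]-c;print(np.hypot(*d),np.degrees(np.arctan2(d[1],d[0]))%360)
def arc(N,tot,off=0):  # world ang total deg; rows in tool axes
  ct=R.T@np.array([*(c-p[:2]),0])
  for k in range(1,N+1):
    a=tot*k/N; w=-np.radians(a)
    M=np.array([[np.cos(w),-np.sin(w)],[np.sin(w),np.cos(w)]])
    s_=(ct[:2]-M@ct[:2])/.1
    print('[[%.3f,%.3f,0],[0,0,%.4f]],'%(*s_,-a/180),end='')
  print()
arc(14,-70)
```

```text
4.9833 [ 0.48060948 -0.04139034  0.03893614] 131.71234958613707 [-4.54201941 -1.38623272  8.5066321 ] 0.011352787082401292 38.94137616909575
0.08367412304657565 222.09352230559026
[[0.073,0.003,0],[0,0,0.0278]],[[0.145,0.012,0],[0,0,0.0556]],[[0.217,0.027,0],[0,0,0.0833]],[[0.287,0.049,0],[0,0,0.1111]],[[0.354,0.076,0],[0,0,0.1389]],[[0.419,0.109,0],[0,0,0.1667]],[[0.481,0.148,0],[0,0,0.1944]],[[0.539,0.192,0],[0,0,0.2222]],[[0.593,0.241,0],[0,0,0.2500]],[[0.643,0.295,0],[0,0,0.2778]],[[0.688,0.352,0],[0,0,0.3056]],[[0.727,0.414,0],[0,0,0.3333]],[[0.762,0.478,0],[0,0,0.3611]],[[0.790,0.545,0],[0,0,0.3889]],
```

Request:
drive_tool([
  [[0.073,0.003,0],[0,0,0.0278]],
  [[0.145,0.012,0],[0,0,0.0556]],
  [[0.217,0.027,0],[0,0,0.0833]],
  [[0.287,0.049,0],[0,0,0.1111]],
  [[0.354,0.076,0],[0,0,0.1389]],
  [[0.419,0.109,0],[0,0,0.1667]],
  [[0.481,0.148,0],[0,0,0.1944]],
  [[0.539,0.192,0],[0,0,0.2222]],
  [[0.593,0.241,0],[0,0,0.25]],
  [[0.643,0.295,0],[0,0,0.2778]],
  [[0.688,0.352,0],[0,0,0.3056]],
  [[0.727,0.414,0],[0,0,0.3333]],
  [[0.762,0.478,0],[0,0,0.3611]],
  [[0.79,0.545,0],[0,0,0.3889]],
  [[0.79,0.545,0],[0,0,0.3889]],
])

```text
t: 6.23
tcp_pos: [0.4689, 0.0553, 0.0389]
ee_rot: [[0.479, 0.878, 0.001], [0.878, -0.479, 0.001], [0.002, 0.001, -1.0]]
ft_force: [-5.4, 3.6, 10.3]
gripper_width: 0.0113
grasp_force: 39.7
```

Run:
```python
from h import *
s=arm.observe();p=s['tcp_pos'];R=np.array(s['ee_rot']);y=np.degrees(np.arctan2(R[1,0],R[0,0]));print(s['t'],p,y,s['ft_force'],s['gripper_width'],s['grasp_force'],s['q'])
c=np.array([.5427,.0147]);d=p[:2]-c;print(np.hypot(*d),np.degrees(np.arctan2(d[1],d[0]))%360)
N,tot=14,-68.5
ct=R.T@np.array([*(c-p[:2]),0])
for k in range(1,N+1):
    a=tot*k/N; w=-np.radians(a)
    M=np.array([[np.cos(w),-np.sin(w)],[np.sin(w),np.cos(w)]])
    s_=(ct[:2]-M@ct[:2])/.1
    print('[[%.3f,%.3f,0],[0,0,%.4f]],'%(*s_,-a/180),end='')
```

```text
6.2333 [0.4689465  0.05526166 0.0389156 ] 61.39254595120808 [-5.39799615  3.55420057 10.32381991] 0.011311734128992218 39.719795803539455 [ 3.59358697e+00 -1.24245203e+01  1.19295524e+02  5.37556484e-02
  7.30468824e+01  3.21854354e+01]
0.08417141530027059 151.19085868794423
[[0.072,0.003,0],[0,0,0.0272]],[[0.143,0.013,0],[0,0,0.0544]],[[0.213,0.028,0],[0,0,0.0815]],[[0.282,0.050,0],[0,0,0.1087]],[[0.348,0.077,0],[0,0,0.1359]],[[0.412,0.110,0],[0,0,0.1631]],[[0.473,0.148,0],[0,0,0.1903]],[[0.531,0.191,0],[0,0,0.2175]],[[0.584,0.239,0],[0,0,0.2446]],[[0.634,0.291,0],[0,0,0.2718]],[[0.678,0.347,0],[0,0,0.2990]],[[0.718,0.407,0],[0,0,0.3262]],[[0.752,0.470,0],[0,0,0.3534]],[[0.781,0.536,0],[0,0,0.3806]],
```

Request:
drive_tool([
  [[0.072,0.003,0],[0,0,0.0272]],
  [[0.143,0.013,0],[0,0,0.0544]],
  [[0.213,0.028,0],[0,0,0.0815]],
  [[0.282,0.05,0],[0,0,0.1087]],
  [[0.348,0.077,0],[0,0,0.1359]],
  [[0.412,0.11,0],[0,0,0.1631]],
  [[0.473,0.148,0],[0,0,0.1903]],
  [[0.531,0.191,0],[0,0,0.2175]],
  [[0.584,0.239,0],[0,0,0.2446]],
  [[0.634,0.291,0],[0,0,0.2718]],
  [[0.678,0.347,0],[0,0,0.299]],
  [[0.718,0.407,0],[0,0,0.3262]],
  [[0.752,0.47,0],[0,0,0.3534]],
  [[0.777,0.528,0],[0,0,0.377]],
  [[0.777,0.528,0],[0,0,0.377]],
  [[0.777,0.528,0],[0,0,0.377]],
])

```text
t: 7.57
tcp_pos: [0.5525, 0.0983, 0.039]
ee_rot: [[0.994, -0.108, 0.002], [-0.108, -0.994, 0.002], [0.002, -0.002, -1.0]]
ft_force: [-2.7, 5.2, 7.1]
gripper_width: 0.0114
grasp_force: 40.7
```

Run:
```python
from h import *
s=arm.observe();p=s['tcp_pos'];R=np.array(s['ee_rot']);y=np.degrees(np.arctan2(R[1,0],R[0,0]));print(s['t'],p,y,s['ft_force'],s['gripper_width'],s['grasp_force'])
c=np.array([.5427,.0147]);d=p[:2]-c;print(np.hypot(*d),np.degrees(np.arctan2(d[1],d[0]))%360)
save('wrist','w2.png');np.savez('w2.npz',p=p,R=R)
```

```text
7.5667 [0.55247007 0.09833514 0.03897993] -6.2173804030111945 [-2.70960496  5.24173793  7.14025898] 0.011378879267258874 40.746527164810686
0.08420386648500981 83.33703756610892
```

View pics/w2.png

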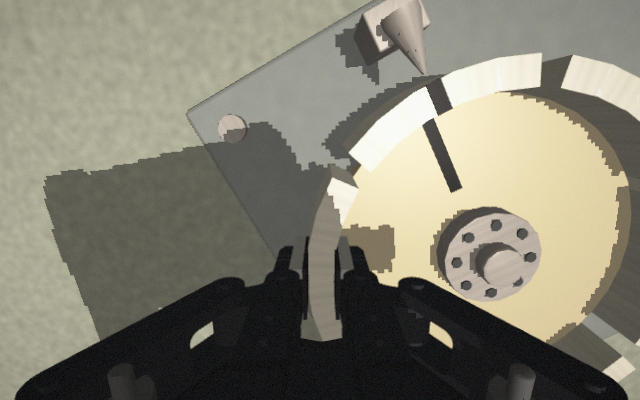

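The mark's rim section runs from about (434,84) to (446,111). The pointer tip is at (425,76), so it's nearly aligned.

Run:
```python
from h import *
d=np.load('w2.npz');st=dict(tcp_pos=d['p'],ee_rot=d['R'])
c=np.array([.5427,.0147])
for n,uv in(('out',(433,85)),('in',(446,111)),('tip',(425,75.5))):
  q=plane('wrist',uv,.058,st)[:2];e=q-c;print(n,q,np.hypot(*e),np.degrees(np.arctan2(e[1],e[0])))
```

```text
out [0.62508704 0.04785601] 0.08880847019981757 21.92192626569319
in [0.61516512 0.04309395] 0.07782936938792992 21.396696195889607
tip [0.62874254 0.05074696] 0.0932882753931656 22.73092527297773
```

Request:
drive_tool([
  [[0,0,0],[0,0,0]],
  [[0,0,0],[0,0,0]],
  [[0,0,0],[0,0,0]],
  [[0,0,0],[0,0,0]],
  [[0,0,0],[0,0,0]],
  [[0,0,0],[0,0,0]],
], jaw=0)

```text
t: 8.12
tcp_pos: [0.5514, 0.0974, 0.0373]
ee_rot: [[0.994, -0.107, -0.0], [-0.107, -0.994, -0.0], [-0.0, 0.0, -1.0]]
ft_force: [0.0, 1.0, -0.5]
gripper_width: 0.043
grasp_force: 0.0
```

Request:
drive_tool([
  [[0,0,-0.2],[0,0,0]],
  [[0,0,-0.5],[0,0,0]],
  [[0,0,-0.8],[0,0,0]],
  [[0,0,-1],[0,0,0]],
  [[0,0,-1],[0,0,0]],
])

```text
t: 8.53
tcp_pos: [0.5531, 0.0977, 0.1423]
ee_rot: [[0.994, -0.107, 0.006], [-0.107, -0.994, 0.001], [0.006, -0.001, -1.0]]
ft_force: [0.4, 0.4, 0.6]
gripper_width: 0.0429
grasp_force: 0.0
```

Request:
drive_tool([
  [[0.4,1,0],[0,0,0]],
  [[0.7,1,0],[0,0,0]],
  [[0.7,1,0],[0,0,0]],
  [[0.7,1,0],[0,0,0]],
])

```text
t: 8.87
tcp_pos: [0.6125, -0.0141, 0.1364]
ee_rot: [[0.994, -0.11, -0.0], [-0.11, -0.994, -0.001], [0.0, 0.001, -1.0]]
ft_force: [0.8, -0.1, 0.3]
gripper_width: 0.0427
grasp_force: 0.0
```

Request:
drive_tool([
  [[0,1,0],[0,0,0.343]],
  [[0,1,0],[0,0,0.343]],
  [[0,1,0],[0,0,0.343]],
  [[0,1,0],[0,0,0.343]],
  [[0,1,0],[0,0,0.343]],
  [[0,1,0],[0,0,0.343]],
  [[0,1,0],[0,0,0.343]],
  [[0,1,0],[0,0,0.343]],
  [[0,1,0],[0,0,0.343]],
  [[0,1,0],[0,0,0.343]],
  [[0,1,0],[0,0,0.343]],
])

```text
t: 9.78
tcp_pos: [0.5994, -0.1088, 0.1368]
ee_rot: [[0.379, -0.925, -0.001], [-0.925, -0.379, 0.0], [-0.0, 0.0, -1.0]]
ft_force: [-0.0, 0.6, 1.0]
gripper_width: 0.043
grasp_force: 0.0
```

Run:
```python
from h import *
s=arm.observe();p=s['tcp_pos'];R=np.array(s['ee_rot']);y=np.degrees(np.arctan2(R[1,0],R[0,0]));print(s['t'],p,y,s['q'][5])
im=save('wrist','w3.png');np.savez('w3.npz',p=p,R=R)
print(R.T@(np.array([.5999,-.1261,.06])-p))
```

```text
9.7833 [ 0.59944684 -0.10882677  0.13678652] -67.73744136440266 145.04853717140978
[0.01618433 0.00608735 0.07678379]
```

View pics/w3.png

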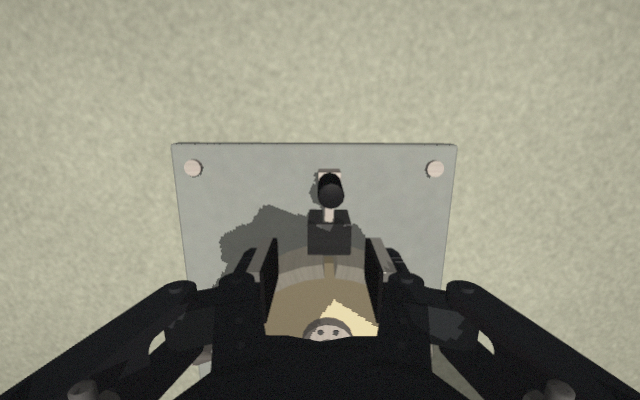

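The knob's top is at about (331,190), with the guide at (329,232) and a rim slot lined up at (329,266).

Run:
```python
from h import *
d=np.load('w3.npz');st=dict(tcp_pos=d['p'],ee_rot=d['R'])
im=cv2.imread('pics/w3.png')[165:212,310:352]; m=(im.max(2)<45).astype(np.uint8)
n,l,s,c=cv2.connectedComponentsWithStats(m);print(s[1:],c[1:]+[310,165])
q=plane('wrist',(331,190),.084,st);print(q,d['R'].T@(q-d['p']),tri(ray('wrist',(331,190),st=st),ray('top',(367,176))))
```

```text
[[  8   8  26  35 504]
 [ 26  27   1   1   1]
 [ 29  28   1   1   1]
 [  2  45   2   2   4]
 [  5  45   4   2   6]
 [ 11  45   1   2   2]
 [ 25  45   7   2  10]
 [ 33  46   1   1   1]] [[329.15277778 190.89484127]
 [336.         192.        ]
 [339.         193.        ]
 [312.5        210.5       ]
 [316.66666667 210.66666667]
 [321.         210.5       ]
 [338.1        210.4       ]
 [343.         211.        ]]
[ 0.60117612 -0.130404    0.084     ] [0.02064251 0.00654858 0.05278244] (array([ 0.59967794, -0.12717735,  0.06975684]), np.float64(0.0006748239498340792))
```

Request:
drive_tool([
  [[0.18,0.064,0.1],[0,0,0]],
  [[0.18,0.064,0.3],[0,0,0]],
  [[0.18,0.064,0.5],[0,0,0]],
  [[0.18,0.064,0.65],[0,0,0]],
  [[0.18,0.064,0.76],[0,0,0]],
  [[0.18,0.064,0.76],[0,0,0]],
  [[0.18,0.064,0.76],[0,0,0]],
])

```text
t: 10.42
tcp_pos: [0.6004, -0.1279, 0.0613]
ee_rot: [[0.377, -0.926, -0.001], [-0.926, -0.377, 0.0], [-0.0, 0.001, -1.0]]
ft_force: [-0.4, -0.6, 0.9]
gripper_width: 0.0428
grasp_force: 0.0
```

Request:
drive_tool([
  [[0,0,0],[0,0,0]],
  [[0,0,0],[0,0,0]],
  [[0,0,0],[0,0,0]],
  [[0,0,0],[0,0,0]],
  [[0,0,0],[0,0,0]],
  [[0,0,0],[0,0,0]],
  [[0,0,0],[0,0,0]],
  [[0,0,0],[0,0,0]],
  [[0,0,0],[0,0,0]],
  [[0,0,0],[0,0,0]],
], jaw=-1, squeeze=50)

```text
t: 11.25
tcp_pos: [0.6007, -0.1282, 0.0627]
ee_rot: [[0.377, -0.926, 0.001], [-0.926, -0.377, -0.001], [0.001, -0.001, -1.0]]
ft_force: [-4.5, -0.6, 5.9]
gripper_width: 0.0162
grasp_force: 48.6
```

Request:
drive_tool([
  [[-0.01,0,0],[0,0,0]],
  [[-0.02,0,0],[0,0,0]],
  [[-0.03,0,0],[0,0,0]],
  [[-0.04,0,0],[0,0,0]],
  [[-0.05,0,0],[0,0,0]],
  [[-0.06,0,0],[0,0,0]],
  [[-0.07,0,0],[0,0,0]],
  [[-0.08,0,0],[0,0,0]],
  [[-0.09,0,0],[0,0,0]],
  [[-0.1,0,0],[0,0,0]],
  [[-0.11,0,0],[0,0,0]],
  [[-0.12,0,0],[0,0,0]],
  [[-0.13,0,0],[0,0,0]],
  [[-0.14,0,0],[0,0,0]],
  [[-0.14,0,0],[0,0,0]],
])

```text
t: 12.5
tcp_pos: [0.5955, -0.1153, 0.0627]
ee_rot: [[0.377, -0.926, 0.001], [-0.926, -0.377, -0.001], [0.001, -0.001, -1.0]]
ft_force: [-3.3, -2.2, 5.9]
gripper_width: 0.0162
grasp_force: 48.7
```

Request:
drive_tool([
  [[-0.01,0,0],[0,0,0]],
  [[-0.015,0,0],[0,0,0]],
  [[-0.02,0,0],[0,0,0]],
  [[-0.02,0,0],[0,0,0]],
  [[-0.02,0,0],[0,0,0]],
])

```text
t: 12.92
tcp_pos: [0.5953, -0.115, 0.0629]
ee_rot: [[0.376, -0.927, 0.003], [-0.927, -0.376, -0.004], [0.005, -0.001, -1.0]]
ft_force: [2.2, -15.1, 1.6]
gripper_width: 0.016
grasp_force: 48.8
```

Request:
drive_tool([
  [[0,0,0],[0,0,0]],
  [[0,0,0],[0,0,0]],
  [[0,0,0],[0,0,0]],
  [[0,0,0],[0,0,0]],
  [[0,0,0],[0,0,0]],
], jaw=0)

```text
t: 13.33
tcp_pos: [0.5945, -0.1129, 0.0614]
ee_rot: [[0.377, -0.926, 0.0], [-0.926, -0.377, 0.0], [-0.0, -0.0, -1.0]]
ft_force: [0.7, -0.7, -0.1]
gripper_width: 0.0429
grasp_force: 0.0
```

Request:
drive_tool([
  [[0,0,-0.2],[0,0,0]],
  [[0,0,-0.5],[0,0,0]],
  [[0,0,-0.8],[0,0,0]],
  [[0,0,-1],[0,0,0]],
  [[0,0,-1],[0,0,0]],
])

```text
t: 13.75
tcp_pos: [0.5959, -0.1133, 0.1665]
ee_rot: [[0.376, -0.926, 0.006], [-0.926, -0.377, -0.001], [0.004, -0.005, -1.0]]
ft_force: [0.4, -0.6, 0.5]
gripper_width: 0.0427
grasp_force: 0.0
```

Request:
drive_tool([
  [[0.5,0.3,-0.5],[0,0,0]],
  [[1,0.3,-0.8],[0,0,0]],
  [[1,0.3,-0.8],[0,0,0]],
  [[1,0.3,-0.8],[0,0,0]],
  [[1,0.3,-0.8],[0,0,0]],
  [[1,0.3,-0.8],[0,0,0]],
])

```text
t: 14.25
tcp_pos: [0.6041, -0.2168, 0.2401]
ee_rot: [[0.376, -0.927, -0.001], [-0.927, -0.376, 0.001], [-0.001, 0.001, -1.0]]
ft_force: [-0.9, 0.9, -0.3]
gripper_width: 0.0426
grasp_force: 0.0
```

Run:
```python
from h import *
s=arm.observe();print(s['t'],s['tcp_pos'],s['ft_force'])
save('wrist','w4.png');np.savez('w4.npz',p=s['tcp_pos'],R=s['ee_rot'])
a=save('top','top1.png')[125:265,240:400,::-1]
cv2.imwrite('pics/top1c.png',cv2.resize(a,None,fx=4,fy=4,interpolation=cv2.INTER_CUBIC))
```

```text
14.25 [ 0.60405744 -0.21675269  0.24005837] [-0.93489762  0.93158723 -0.26252962]
```

View pics/w4.png

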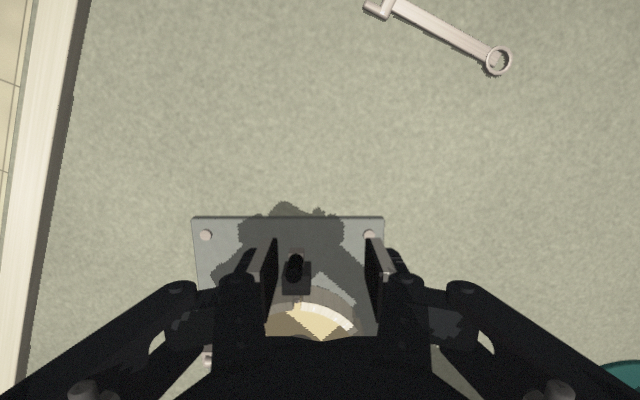

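View pics/top1c.png

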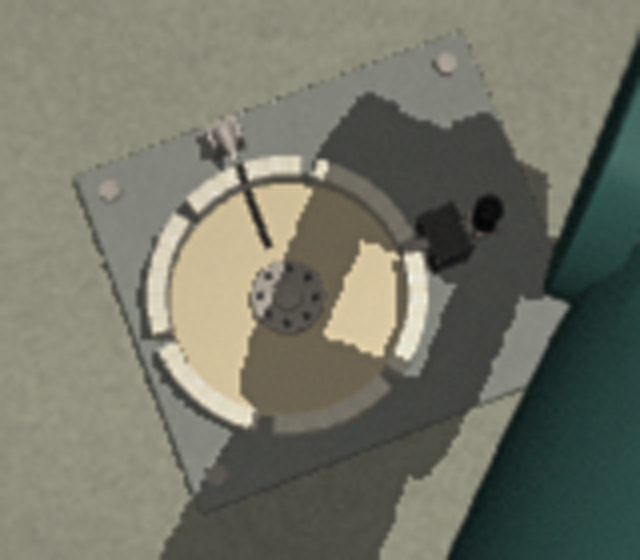

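The wrist view shows the knob close against its guide at (295,265). The top crop shows the mark at (240,170) facing the pointer and the bolt knob at (487,213), next to the guide with a rim slot behind it. The gripper is clear of everything.

```bash
python3 -c "
from station import arm
print(arm.job_done())"
```

```text
the job is handed in; nothing more can be done
None
```

The wheel's mark faces the pointer and the lock bolt is home: it stopped after about 14 mm of travel, with about 15 N on it. Everything is released, the bottle, mandrel and wrench were not touched, and the job was handed in at about 14 s.

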